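Hold the rocker balance on the green flag for a reading, then park it

ROBOT

A 6-joint arm with a two-finger parallel gripper is mounted at the origin on the work surface. World frame = base frame: x ahead of the robot, y to its left, z up, the work surface at z = 0. Lengths are in m, angles in rad, forces in N, time in s.
With the tool pointing down it reaches from about 0.425 to 0.95 m from the base axis. Payload 3.5 kg.
Tool frame: the origin (TCP) lies on the mounting face of the last link; the fingertips stand 173 mm ahead of it and the grasp point (between the pads) lies 155 mm ahead of it; z points along the fingers, x is the direction in which the jaws open and shut, and the axes are right-handed (so a half turn about z gives the same grasp; the last joint's range is limited). The gripper opens to 85 mm and grips with 20 to 120 N. Pads are 22 mm wide; open, the fingers measure 114 mm over their backs; the gripper's body (76 mm by 85 mm) begins 54 mm behind the grasp point. The pads swing forward as they close: fully open they stand 13 mm farther back than shut.
Start: joints at [1.194, 0.286, 1.577, -0, 1.279, -0.15], TCP at [0.152, 0.658, 0.405] pointing down, gripper open.
Joint ranges: [-2.77, 2.77], [-0.9, 2.22], [0.21, 2.48], [-1.53, 4.67], [0.24, 2.81], [-2.84, 2.84]. Speed limits (rad/s): [2.79, 2.79, 3.14, 3.14, 3.14, 3.14].

INTERFACE

Orientations are given as a unit quaternion [x, y, z, w].
In Python, from plant import get_state, read_camera, sign_off gives the robot as it stands.
- The arm moves only by the shell command python3 -m jog 'ROWS' [FORCE]. ROWS is JSON, a list of rows, each an object of numbers: "grip": the closure, from 0 (fully open) to 1 (shut); "x", "y", "z": the shift along the tool's x, y, z in mm; "rx", "ry", "rz": the turn, a rotation vector about the tool's x, y, z in degrees. A call has 1 to 8 rows; each row shifts and turns the commanded pose from where the row before left it, along the tool's axes as they then stand; what a row does not reach is not made up. A row lasts 1/12 s, in which the tool goes at most 41.7 mm and 7.16 degrees, less where a joint would pass 70% of its speed; a pose out of reach is approached as far as the arm can. A call with a gripper value outside its range is refused whole. The fingers move at their own pace and stop on an object; FORCE is the grip in N (left out, the last holds). Time passes only in rows, so rows that do not move let the fingers close. It gives the time, the measured TCP pose, the force and the opening at its end, in the units of the state.
- get_state(): the state, without advancing time (a new reading comes with each control period).
- read_camera(name): name is "scene" or "side" or "wrist"; returns a dict with "frame" (384x512x3 uint8, red, green, blue), "intrinsics" (3x3 intrinsics, pixels), "R" (3x3) and "t" (3): a world point X has camera coordinates R X + t. Camera axes: x right, y down, z forward; pixel columns grow to the right and rows downward; lengths in m; the calibration is good to about 2 mm. A picture is of the moment at which its call begins. There is no depth.
- sign_off(): hands the job in, once; it reports no verdict.
The state is a dict: "time": time; "qpos": joint angles; "dq": joint speeds; "joint_efforts": joint torques, N m; "eef_pos": TCP position; "tcp_rot": TCP orientation; "contact_force": force on the tool from outside, world axes, zero at the start; "wrist_torque": the same for the moment, N m; "opening": opening from 0.0 (shut) to 1.0 (fully open).
Only numpy, scipy, OpenCV 4.12 (cv2) and the standard library are available. Lean on these libraries where they do the work, as an engineer would, in place of code of your own. Each camera call takes 0.05 s, during which the arm holds its last target.

TASK

Take the rocker balance's trim lever by its black bar handle, bring the orange pointer in front of the green flag and keep it there for at least seven seconds, steering all the time because the top-heavy beam tips away by itself. Then lower the beam gently under control, never letting it swing or drop fast, onto the side where it rested at the start, and let go of the lever. Move the beam only by the lever, and leave everything else on the bench where it is.

Things in the scene. Friction and masses are not known exactly. Their poses are not given: they have to be found in the camera images.
- stand: Rocker balance, fixed; place and yaw vary. Grey foot 200 x 300 x 20 mm, origin under its centre; z up, x away from the robot along the axle, y left along the level beam. The horizontal axle runs through the origin's vertical, 130 mm above the bench. White sector plate above the axle at x = +36 mm, top about 335 mm above the bench.
- axle (a joint): Beam angle about the axle, rad: 0 = level; positive = left (+y) pan down, pointer leaning left. Stops at -0.26 and +0.26; starts at rest at -0.26, right pan down. Loaded beam: inertia 0.0243 kg m2, gravity tips it away from level by 0.179 N m per rad (nominal; weights x 0.8: 0.0212, 0.149; x 1.25: 0.0283, 0.216); damping 0.004 N m s/rad.
- beam: Blue beam 350 mm long along y with a steel pan of 90 mm diameter 160 mm out on either side, orange pointer rising from its middle. Origin on the axle, turning with the beam. Must not be touched by the robot, nor the load on its pans. Turning at over 0.5 rad/s is too fast.
- weights: Two steel knob weights, one fixed on each pan, 37 mm in diameter, together nominally 600 g (hidden, 0.8 to 1.25 times). Origin on the axle. Beside each stands a small amber sample cup, nominally 60 g; the cups differ by chance, which adds a constant unknown torque on the beam of up to 0.03 N m either way.
- pointer_tip (a point): Orange ball (18 mm) at the tip of the pointer, 190 mm from the axle, 54 mm beyond the stand's origin in its x. It moves along an arc left and right with the beam (19 mm per 0.1 rad).
- flag_mark (a point): Point on the green flag, the target mark (32 mm wide, 34 mm high, folded over the plate on top), before the sector plate, 190 mm from the axle, x = +42 mm; set at random within 0.1 rad left or right of upright, then stays. The beam angle wanted is the flag's angle. On the flag: pointer tip within 16 mm of its middle line, left or right.
- lever (a joint): Angle of the trim lever relative to the beam, rad, positive to the left (+y); lever angle from vertical = axle + lever. It turns on the same axle and drives the beam only through a soft torsion spring, 0.12 N m/rad, damping 0.010 N m s/rad; released it springs back to about 0. Stops at -1 and +1. For any fixed lever position the beam falls to one side.
- handle (a point): Middle of the black bar handle at the top of the lever: round bar 18 mm in diameter, 70 mm long, parallel to the stand's x, 120 mm from the axle, centre 90 mm before the stand's origin (negative x). Grip it from above with the fingers closing along the stand's y; it may turn between the fingers while it is led along its arc.
- jar_a: Small glass jar with white cap, 52 mm diameter, 60 mm high, bystander; origin at its foot.
- jar_b: Small glass jar with yellow cap, 52 mm diameter, 60 mm high, bystander; origin at its foot.
- brass_weight: Brass knob weight, 40 mm diameter, 62 mm high, bystander; origin at its foot.
- brush: Dusting brush lying on the bench, bystander.
- scale: White electronic balance 300 x 200 x 68 mm, fixed at the left, bystander; origin under its centre.

How it is judged:
On the way:
1. the pointer is kept in front of the green flag (tip within 16 mm of its middle, left or right) for six seconds without a break (y of pointer_tip in the frame of flag_mark between -0.016 and 0.016 m), for 6 s.
At the end, for the whole second after the job is handed in: After the pointer was kept on the flag, the beam rests on its first side (axle below -0.24 rad), at rest, with the lever released and back within 0.15 rad of the beam (value of joint axle below -0.24 rad and velocity of joint axle between -0.1 and 0.1 rad/s and velocity of joint lever between -0.2 and 0.2 rad/s and value of joint lever between -0.15 and 0.15 rad); the robot touches nothing.
It fails at once if the beam swings or drops faster than 0.5 rad/s (velocity of joint axle above 0.5 rad/s or velocity of joint axle below -0.5 rad/s).
It fails at once if the robot touches the beam or its load (contact force between the arm and beam above 0.3 N).
It fails at once if the fingers touch the beam or its load (contact force between the fingers and beam above 0.3 N).
It fails at once if a bystander is moved (distance of any of jar_a, jar_b, brass_weight from where it was at the start of the episode above 0.015 m or distance of brush from where it was at the start of the episode above 0.02 m).
It also fails if it takes over 72 s, if anything falls off the work surface, if the arm or the gripper's body presses on something with over 40 N, if the wrist force passes 120 N, or if a joint passes its speed limit or range.

## Working session

There is one attempt and no reset: what is moved stays moved. The work goes in short steps, Python scripts to look and compute and a shell command to move; the robot and the scene stay as the last step left them, time stands still between calls to the robot, and variables do not carry over. Pictures are saved under pics/ and viewed, and the job is handed in when it is done.

```bash
ls; mkdir -p pics
python3 - <<'E'
from plant import *
import cv2
s=get_state(); print(s)
for n in ("scene","side","wrist"):
    c=read_camera(n); cv2.imwrite(f"pics/{n}0.png",c["frame"][:,:,::-1]); print(n,c["intrinsics"],c["R"],c["t"])
E
```

```text
pics
{'time': 0.0, 'qpos': array([ 1.19398091e+00,  2.87159438e-01,  1.57817438e+00,  3.78379392e-06,
        1.27861202e+00, -1.49954190e-01]), 'dq': array([-0.00010874, -0.00153259,  0.00055204, -0.00059008,  0.00032439,
        0.0015933 ]), 'joint_efforts': array([ 5.87079248e-04, -4.05975258e+01, -2.92629164e+01, -4.85773307e-05,
        5.71075172e-03, -1.19405124e-05]), 'eef_pos': array([0.15166699, 0.65747828, 0.40335227]), 'tcp_rot': array([ 7.82598127e-01,  6.22526133e-01, -1.02079309e-03,  5.85109961e-04]), 'contact_force': array([-0.29117093, -0.2550068 , -0.98734874]), 'wrist_torque': array([ 0.01804485, -0.04799367, -0.01982593]), 'opening': 0.9964580102587484}
scene [[363.38636076   0.         251.64695994]
 [  0.         363.38636076 192.73900714]
 [  0.           0.           1.        ]] [[ 0.33263421  0.94303467  0.00633197]
 [ 0.53598197 -0.18352257 -0.82404053]
 [-0.77593673  0.27749789 -0.56649547]] [-0.2092583  -0.13158732  1.96985543]
side [[436.51079646   0.         257.96160065]
 [  0.         436.51079646 195.23291749]
 [  0.           0.           1.        ]] [[ 0.88778159 -0.46025056 -0.00364206]
 [-0.23356823 -0.44368533 -0.8652105 ]
 [ 0.39659769  0.76896862 -0.50139558]] [-0.45975468  0.31663439  1.37963239]
wrist [[299.91722065   0.         254.64400865]
 [  0.         299.91722065 194.35510555]
 [  0.           0.           1.        ]] [[ 0.22544642  0.97425324 -0.00213055]
 [ 0.93692245 -0.2162073   0.27464655]
 [ 0.26711465 -0.06391424 -0.96154289]] [-0.67324103 -0.03525409  0.3783655 ]
```

View pics/scene0.png

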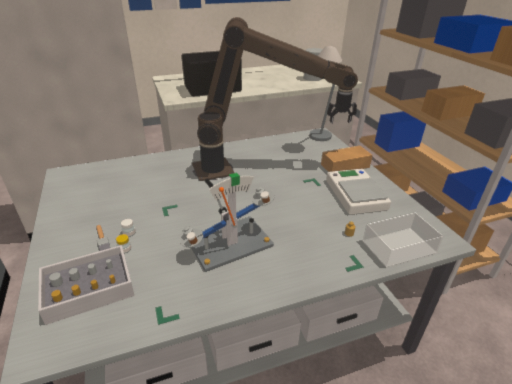

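View pics/side0.png

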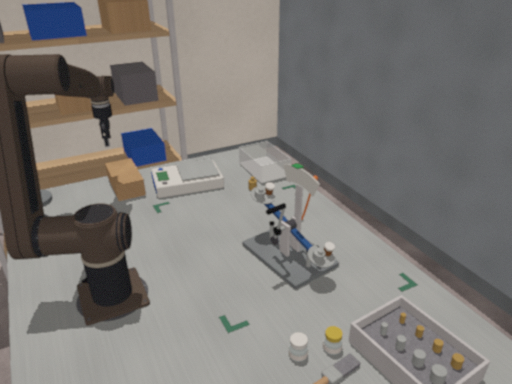

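View pics/wrist0.png

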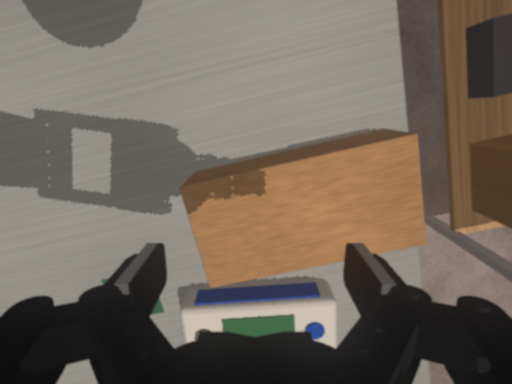

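Run:
```python
import cv2,numpy as np
a=cv2.imread("pics/scene0.png")[160:275,170:290]; b=cv2.imread("pics/side0.png")[155:290,235:345]
a=cv2.resize(a,None,fx=6,fy=6,interpolation=2)[:600,:]; b=cv2.resize(b,None,fx=5,fy=5,interpolation=2)[:600,:]
# label offset
a=cv2.resize(cv2.imread("pics/scene0.png")[165:270,175:285],(576,550),interpolation=2)
cv2.imwrite("pics/sc_z.png",a)
cv2.imwrite("pics/si_z.png",cv2.resize(cv2.imread("pics/side0.png")[155:290,235:345],(484,594),interpolation=2))
```

```text
(no output)
```

View pics/sc_z.png

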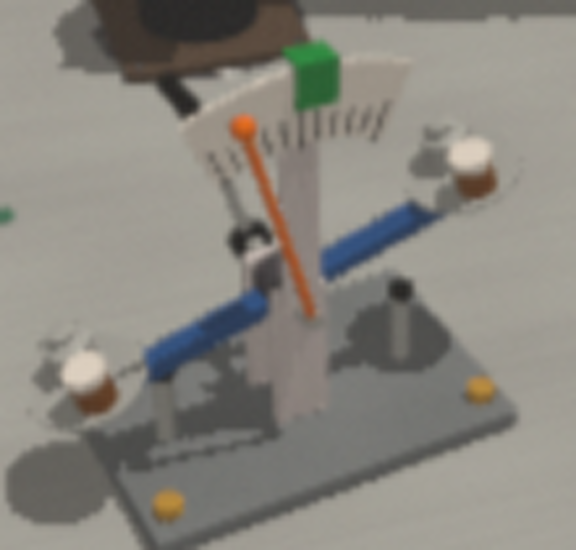

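View pics/si_z.png

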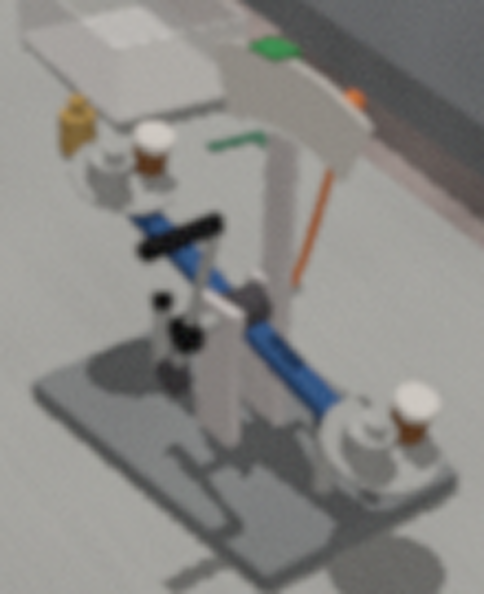

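```bash
cat > h.py <<'E'
import numpy as np, cv2
from plant import *
def ray(c,uv):
    K,R,t=c["intrinsics"],np.array(c["R"]),np.array(c["t"])
    d=R.T@np.linalg.inv(K)@np.array([uv[0],uv[1],1.]); o=-R.T@t
    return o,d/np.linalg.norm(d)
def onz(c,uv,z):
    o,d=ray(c,uv); return o+d*(z-o[2])/d[2]
def tri(c1,u1,c2,u2):
    o1,d1=ray(c1,u1);o2,d2=ray(c2,u2)
    A=np.stack([d1,-d2],1); s=np.linalg.lstsq(A,o2-o1,rcond=None)[0]
    p,q=o1+d1*s[0],o2+d2*s[1]; return (p+q)/2,np.linalg.norm(p-q)
def proj(c,X):
    p=np.array(c["R"])@X+c["t"]; p=np.array(c["intrinsics"])@p; return p[:2]/p[2]
def cent(m,box=None,amin=4):
    n,l,s,ce=cv2.connectedComponentsWithStats(m.astype(np.uint8))
    return [(tuple(np.round(ce[i],2)),tuple(s[i])) for i in range(1,n) if s[i][4]>=amin]
E
python3 - <<'E'
from h import *
import pickle
C={n:read_camera(n) for n in("scene","side")}
pickle.dump(C,open("cams.pkl","wb"))
S,D=C["scene"],C["side"]
for n,c,(x0,x1,y0,y1) in(("scene",S,(165,290,160,275)),("side",D,(230,345,150,295))):
    hsv=cv2.cvtColor(c["frame"],cv2.COLOR_RGB2HSV); H,s,v=[hsv[:,:,i].astype(int) for i in range(3)]
    M=np.zeros(H.shape,bool);M[y0:y1,x0:x1]=1
    print(n,"green",cent(M&(H>50)&(H<75)&(s>150)))
    print("orange",cent(M&(H<14)&(s>170)&(v>120)))
    print("black",cent(M&(v<45),amin=8))
    print("amber",cent(M&(H>14)&(H<24)&(s>140)&(v>100)))
sc=lambda x,y:(175+(x+.5)/576*110-.5,165+(y+.5)/550*105-.5)
sd=lambda x,y:(235+(x+.5)/4.4-.5,155+(y+.5)/4.4-.5)
print("scene corners",[np.round(onz(S,sc(*p),.02),4) for p in((155,540),(517,408))])
print("side corners",[np.round(onz(D,sd(*p),.02),4) for p in((37,386),(268,574),(455,473))])
E
```

```text
scene green [((np.float64(234.0), np.float64(175.5)), (np.int32(231), np.int32(174), np.int32(7), np.int32(4), np.int32(20)))]
orange [((np.float64(221.31), np.float64(189.54)), (np.int32(220), np.int32(188), np.int32(4), np.int32(5), np.int32(13))), ((np.float64(223.5), np.float64(195.5)), (np.int32(223), np.int32(194), np.int32(2), np.int32(4), np.int32(4))), ((np.float64(230.5), np.float64(214.5)), (np.int32(230), np.int32(213), np.int32(2), np.int32(4), np.int32(4)))]
black [((np.float64(211.56), np.float64(164.39)), (np.int32(202), np.int32(160), np.int32(22), np.int32(12), np.int32(147)))]
amber [((np.float64(266.5), np.float64(239.0)), (np.int32(265), np.int32(238), np.int32(4), np.int32(3), np.int32(12))), ((np.float64(206.89), np.float64(261.0)), (np.int32(205), np.int32(259), np.int32(5), np.int32(5), np.int32(19)))]
side green []
orange []
black [((np.float64(275.18), np.float64(208.68)), (np.int32(267), np.int32(205), np.int32(18), np.int32(9), np.int32(62))), ((np.float64(276.62), np.float64(231.06)), (np.int32(274), np.int32(228), np.int32(7), np.int32(7), np.int32(32)))]
amber [((np.float64(251.2), np.float64(184.8)), (np.int32(250), np.int32(183), np.int32(5), np.int32(5), np.int32(10)))]
scene corners [array([ 0.718 , -0.2172,  0.02  ]), array([0.6743, 0.0761, 0.02  ])]
side corners [array([0.4763, 0.0378, 0.02  ]), array([ 0.5251, -0.2459,  0.02  ]), array([ 0.7139, -0.2148,  0.02  ])]
```

Run:
```python
from h import *
import pickle
C=pickle.load(open("cams.pkl","rb"));S,D=C["scene"],C["side"]
print("handle",onz(D,(275.18,208.68),.246)); print("tip",onz(S,(221.0,189.0),.3136))
hsv=cv2.cvtColor(D["frame"],cv2.COLOR_RGB2HSV); H,s,v=[hsv[:,:,i].astype(int) for i in range(3)]
M=np.zeros(H.shape,bool);M[150:295,230:345]=1
g=M&(H>45)&(H<80)&(s>100); print("side green",cent(g)); print("side orange",cent(M&(H<16)&(s>120)))
hsv=cv2.cvtColor(S["frame"],cv2.COLOR_RGB2HSV); H,s,v=[hsv[:,:,i].astype(int) for i in range(3)]
M=np.zeros(H.shape,bool);M[160:275,165:290]=1
print(cent(M&(H>50)&(H<75)&(s>100)));
print(cent(M&(H<16)&(s>140)))
c=np.array([.598,-.087]);w=.158
R=np.array([[np.cos(w),-np.sin(w)],[np.sin(w),np.cos(w)]])
def P(x,y,z): return np.r_[c+R@[x,y],z]
for th in(-.1,-.05,0,.05,.1):
  print(th,proj(S,P(.042,-.19*-np.sin(th),.13+.19*np.cos(th))),"side top",proj(D,P(.036,.205*np.sin(th),.13+.205*np.cos(th))))
print("tip",proj(S,P(.054,-.0488,.3136)),"handle",proj(D,P(-.09,-.0308,.246)))
```

```text
handle [ 0.51191476 -0.12993829  0.246     ]
tip [ 0.66105917 -0.12469253  0.3136    ]
side green [((np.float64(297.31), np.float64(165.58)), (np.int32(293), np.int32(164), np.int32(10), np.int32(4), np.int32(26)))]
side orange [((np.float64(315.5), np.float64(176.5)), (np.int32(314), np.int32(175), np.int32(4), np.int32(4), np.int32(10))), ((np.float64(268.86), np.float64(191.93)), (np.int32(267), np.int32(191), np.int32(5), np.int32(3), np.int32(14))), ((np.float64(308.5), np.float64(197.5)), (np.int32(308), np.int32(195), np.int32(2), np.int32(6), np.int32(6))), ((np.float64(304.69), np.float64(209.5)), (np.int32(302), np.int32(202), np.int32(6), np.int32(16), np.int32(16))), ((np.float64(327.86), np.float64(252.93)), (np.int32(326), np.int32(252), np.int32(5), np.int32(3), np.int32(14)))]
[((np.float64(234.42), np.float64(178.43)), (np.int32(229), np.int32(173), np.int32(10), np.int32(13), np.int32(86)))]
[((np.float64(226.17), np.float64(202.74)), (np.int32(219), np.int32(187), np.int32(16), np.int32(38), np.int32(69))), ((np.float64(194.0), np.float64(240.75)), (np.int32(192), np.int32(239), np.int32(4), np.int32(4), np.int32(8)))]
-0.1 [226.61453238 183.54459582] side top [305.52141494 171.30822799]
-0.05 [229.07094191 182.67882004] side top [303.38806537 169.93057528]
0 [231.52391185 181.93002637] side top [301.26259933 168.70622069]
0.05 [233.96578771 181.29956204] side top [299.15137444 167.63660506]
0.1 [236.38908255 180.78830503] side top [297.06051599 166.72256011]
tip [220.27523642 188.7892886 ] handle [276.01324976 208.76401177]
```

```bash
R='{"x":-17.6,"y":23.2,"z":-3.5}'
python3 -m jog '[{"z":-20},{"x":-17.6,"y":23.2,"z":-3.5},{"x":-17.6,"y":23.2,"z":-3.5},{"x":-17.6,"y":23.2,"z":-3.5},{"x":-17.6,"y":23.2,"z":-3.5},{"x":-17.6,"y":23.2,"z":-3.5},{"x":-17.6,"y":23.2,"z":-3.5},{"x":-17.6,"y":23.2,"z":-3.5}]' 25
python3 -m jog '[{"x":-17.6,"y":23.2},{"x":-17.6,"y":23.2},{"x":-17.6,"y":23.2},{"x":-17.6,"y":23.2},{"x":-17.6,"y":23.2},{"x":-17.6,"y":23.2},{"x":-17.6,"y":23.2},{"x":-17.6,"y":23.2}]'
python3 -m jog '[{"rz":-5.5},{"rz":-5.5},{"rz":-5.5},{"rz":-5.5},{"x":-5}]'
python3 - <<'E'
from h import *
import pickle
from scipy.spatial.transform import Rotation as Ro
s=get_state();print(s["time"],s["eef_pos"],s["contact_force"]);print(Ro.from_quat(s["tcp_rot"]).as_matrix().round(4))
S=pickle.load(open("cams.pkl","rb"))["scene"]
f=S["frame"].astype(int); g=(2*f[:,:,1]-f[:,:,0]-f[:,:,2])[170:190,226:242]
print(g)
E
```

```text
0.25 [0.15168911 0.65761185 0.40403029] [0.19167194 0.03569981 0.16827547]
[[ 2.248e-01  9.744e-01 -4.000e-04]
 [ 9.744e-01 -2.248e-01 -1.100e-03]
 [-1.200e-03 -2.000e-04 -1.000e+00]]
[[ -2  -3  -3  -5  -2  -5  -4   2   7   5   4   6   6   5   5   7]
 [ -3  -3  -1  -4  -3  -2  -5  -1   6   7   9   8   5   5   5   4]
 [ -3  -2  -2  -3  -4   2   4   8  13  35  49  20   8   6   5   7]
 [ -4  -3   1  12  19  52  65  84  98 108 115  77  25   7   6   5]
 [ -3  -1  20  92 117 131 137 143 149 153 154 135  80  25   8   4]
 [ -1  -1  15  88 139 155 156 159 160 161 155 153 131  68  15   6]
 [ -2   2   6  31  86 144 156 156 154 141 136 131 117  72  12   5]
 [  6   6   5  11  34  92 130 121 118 112 106 106 100  70  12   2]
 [  4   6   4   6  15  57 100 100  97  98  97  97  96  69  12   4]
 [  5   5   5   4   7  48  89  98  97  97  99  97  95  66  14   5]
 [  4   2   4   3   6  46  87  96  96  99  98  99  97  68  13   3]
 [  2   4   3   0   6  47  88  99  96  99  96  98  97  66  14   3]
 [  4   4   5   3   6  48  88  96  96  98  96  98  93  67  12   4]
 [  3   2   3   2   7  49  88  99  96 100  98  99  87  54  10   3]
 [  4   5   1   3   4  51  91  95  93  91  79  75  57  33   7   2]
 [  2   3   4   2   5  44  79  71  58  53  24  16  15  11   4   2]
 [  3   2   3   2   5  24  26  17  15  17   6   3   2   4   3   2]
 [  3   2   3   3   2   6   3   2   2   3   3   3   2   3   4   1]
 [  1   1   1   2   3   1   1   3   1   1   2   2   3   3   2   0]
 [  4   2   3   4   3   3   2   2   4   0   3   4   2   3   2   2]]$[0]: bad value
$[0]: bad value
$[0]: bad value
```

```bash
python3 -m jog '[{"grip":0,"x":0,"y":0,"z":-20,"rx":0,"ry":0,"rz":0}]' 25; python3 -m jog '[{"grip":0,"z":-20}]'; python3 -m jog --help | head -20
```

```text
time: 0.33
eef_pos: [0.1515, 0.6569, 0.4191]
tcp_rot: [0.783, 0.623, -0.004, 0.003]
contact_force: [-0.5, -0.6, -0.8]
opening: 0.999$[0]: bad value
invalid input: not JSON, or not a number
```

```bash
python3 -m jog '[{"grip":0,"x":-17.6,"y":23.2,"z":-4,"rx":0,"ry":0,"rz":0},{"grip":0,"x":-17.6,"y":23.2,"z":-4,"rx":0,"ry":0,"rz":0},{"grip":0,"x":-17.6,"y":23.2,"z":-4,"rx":0,"ry":0,"rz":0},{"grip":0,"x":-17.6,"y":23.2,"z":-4,"rx":0,"ry":0,"rz":0},{"grip":0,"x":-17.6,"y":23.2,"z":-4,"rx":0,"ry":0,"rz":0},{"grip":0,"x":-17.6,"y":23.2,"z":-4,"rx":0,"ry":0,"rz":0},{"grip":0,"x":-17.6,"y":23.2,"z":-4,"rx":0,"ry":0,"rz":0},{"grip":0,"x":-17.6,"y":23.2,"z":-4,"rx":0,"ry":0,"rz":0}]'
python3 -m jog '[{"grip":0,"x":-17.6,"y":23.2,"z":0,"rx":0,"ry":0,"rz":0},{"grip":0,"x":-17.6,"y":23.2,"z":0,"rx":0,"ry":0,"rz":0},{"grip":0,"x":-17.6,"y":23.2,"z":0,"rx":0,"ry":0,"rz":0},{"grip":0,"x":-17.6,"y":23.2,"z":0,"rx":0,"ry":0,"rz":0},{"grip":0,"x":-17.6,"y":23.2,"z":0,"rx":0,"ry":0,"rz":0},{"grip":0,"x":-17.6,"y":23.2,"z":0,"rx":0,"ry":0,"rz":0},{"grip":0,"x":-17.6,"y":23.2,"z":0,"rx":0,"ry":0,"rz":0},{"grip":0,"x":-17.6,"y":23.2,"z":0,"rx":0,"ry":0,"rz":0}]'
python3 -m jog '[{"grip":0,"x":0,"y":0,"z":0,"rx":0,"ry":0,"rz":-5.5},{"grip":0,"x":0,"y":0,"z":0,"rx":0,"ry":0,"rz":-5.5},{"grip":0,"x":0,"y":0,"z":0,"rx":0,"ry":0,"rz":-5.5},{"grip":0,"x":0,"y":0,"z":0,"rx":0,"ry":0,"rz":-5.5},{"grip":0,"x":0,"y":0,"z":0,"rx":0,"ry":0,"rz":0}]'
cat >> h.py <<'E'
from scipy.spatial.transform import Rotation as Ro
def delta(target):
    s=get_state(); M=Ro.from_quat(s["tcp_rot"]).as_matrix()
    return M.T@(np.array(target)-s["eef_pos"])*1000, np.degrees(np.arctan2(M[1,0],M[0,0]))
E
python3 - <<'E'
from h import *
s=get_state();print(s["time"],s["eef_pos"],s["qpos"],s["contact_force"]);print(Ro.from_quat(s["tcp_rot"]).as_matrix().round(4))
print(delta([.513,-.130,.45]))
E
```

```text
time: 1.0
eef_pos: [0.3015, 0.4775, 0.4569]
tcp_rot: [0.783, 0.623, 0.0, 0.0]
contact_force: [0.1, 0.4, -0.2]
opening: 0.999
time: 1.67
eef_pos: [0.4507, 0.2986, 0.4568]
tcp_rot: [0.783, 0.623, 0.0, 0.0]
contact_force: [0.1, 0.9, 0.7]
opening: 1.004
time: 2.08
eef_pos: [0.4502, 0.2997, 0.4566]
tcp_rot: [0.649, 0.761, -0.0, -0.0]
contact_force: [-0.3, -0.6, -0.2]
opening: 0.996
2.0833 [0.45015236 0.29967953 0.4566151 ] [ 3.99673300e-01 -4.85779101e-02  1.84880916e+00 -1.19627196e-05
  1.34156658e+00 -1.32964727e+00] [-0.34373886 -0.63760286 -0.19645921]
[[-1.579e-01  9.875e-01 -2.000e-04]
 [ 9.875e-01  1.579e-01 -1.000e-04]
 [-1.000e-04 -2.000e-04 -1.000e+00]]
(array([-434.21269979,   -5.76995765,    6.64242585]), np.float64(99.08292632662013))
```

```bash
python3 -m jog '[{"grip":0,"x":-31,"y":-0.4,"z":0,"rx":0,"ry":0,"rz":0},{"grip":0,"x":-31,"y":-0.4,"z":0,"rx":0,"ry":0,"rz":0},{"grip":0,"x":-31,"y":-0.4,"z":0,"rx":0,"ry":0,"rz":0},{"grip":0,"x":-31,"y":-0.4,"z":0,"rx":0,"ry":0,"rz":0},{"grip":0,"x":-31,"y":-0.4,"z":0,"rx":0,"ry":0,"rz":0},{"grip":0,"x":-31,"y":-0.4,"z":0,"rx":0,"ry":0,"rz":0},{"grip":0,"x":-31,"y":-0.4,"z":0,"rx":0,"ry":0,"rz":0},{"grip":0,"x":-31,"y":-0.4,"z":0,"rx":0,"ry":0,"rz":0}]'
python3 -m jog '[{"grip":0,"x":-31,"y":-0.4,"z":0,"rx":0,"ry":0,"rz":0},{"grip":0,"x":-31,"y":-0.4,"z":0,"rx":0,"ry":0,"rz":0},{"grip":0,"x":-31,"y":-0.4,"z":0,"rx":0,"ry":0,"rz":0},{"grip":0,"x":-31,"y":-0.4,"z":0,"rx":0,"ry":0,"rz":0},{"grip":0,"x":-31,"y":-0.4,"z":0,"rx":0,"ry":0,"rz":0},{"grip":0,"x":-31,"y":-0.4,"z":0,"rx":0,"ry":0,"rz":0},{"grip":0,"x":0,"y":0,"z":0,"rx":0,"ry":0,"rz":0},{"grip":0,"x":0,"y":0,"z":0,"rx":0,"ry":0,"rz":0}]'
python3 - <<'E'
from h import *
import pickle
C={}
for n in ("wrist","side","scene"):
    c=read_camera(n);C[n]=c; cv2.imwrite(f"pics/{n}1.png",c["frame"][:,:,::-1])
pickle.dump(C,open("cams1.pkl","wb"))
print(delta([.513,-.130,.45]),get_state()["time"])
cv2.imwrite("pics/sis1.png",cv2.resize(cv2.imread("pics/side1.png")[120:290,215:355],(490,595),interpolation=2))
E
```

```text
time: 2.75
eef_pos: [0.4856, 0.0531, 0.4569]
tcp_rot: [0.65, 0.76, 0.0, 0.0]
contact_force: [1.0, -0.2, -0.6]
opening: 0.999
time: 3.42
eef_pos: [0.5125, -0.131, 0.4564]
tcp_rot: [0.651, 0.759, 0.0, -0.0]
contact_force: [-0.2, 0.5, 0.5]
opening: 1.0
(array([-1.26999352,  0.40680739,  6.64725022]), np.float64(99.00271734235282)) 3.5667
```

View pics/wrist1.png

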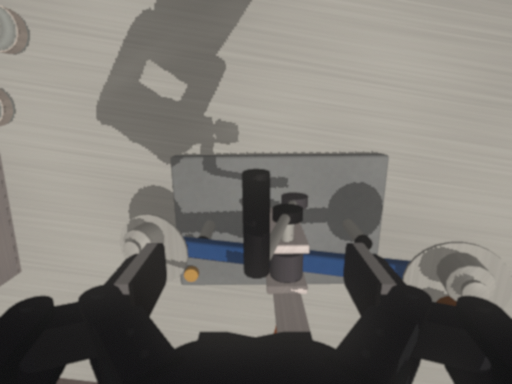

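View pics/sis1.png

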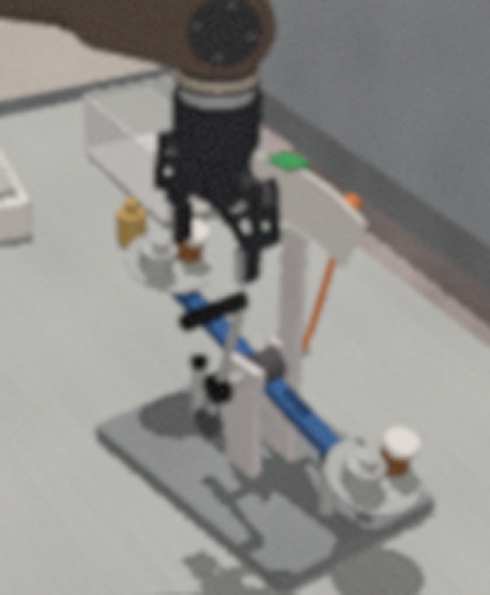

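View pics/scene1.png

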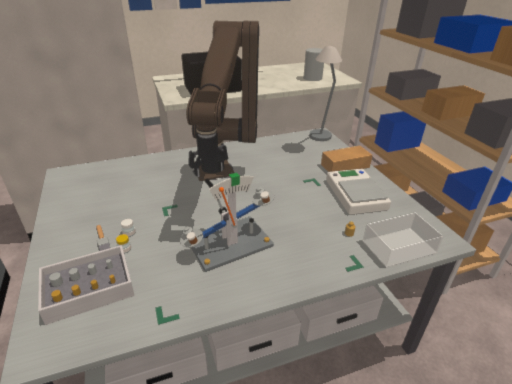

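Run:
```python
from h import *
import pickle
C=pickle.load(open("cams1.pkl","rb"));W=C["wrist"]
f=W["frame"].astype(int); m=np.zeros(f.shape[:2],bool); m[165:282,235:280]=1
for z in (.246,.255):
  print(z,onz(W,(256,175),z),onz(W,(256,272),z),onz(W,(256,224),z))
s=get_state();print(s["eef_pos"])
```

```text
0.246 [ 0.48188841 -0.13538049  0.246     ] [ 0.5475244  -0.12525768  0.246     ] [ 0.51348606 -0.1305073   0.246     ]
0.255 [ 0.47996569 -0.13572168  0.255     ] [ 0.54230298 -0.12610761  0.255     ] [ 0.50997532 -0.1310934   0.255     ]
[ 0.51240077 -0.12881225  0.45664789]
```

```bash
python3 -m jog '[{"grip":0,"x":-0.3,"y":0,"z":9,"rx":0,"ry":0,"rz":0},{"grip":0,"x":-0.3,"y":0,"z":9,"rx":0,"ry":0,"rz":0},{"grip":0,"x":-0.3,"y":0,"z":9,"rx":0,"ry":0,"rz":0},{"grip":0,"x":-0.3,"y":0,"z":9,"rx":0,"ry":0,"rz":0},{"grip":0,"x":-0.3,"y":0,"z":9,"rx":0,"ry":0,"rz":0},{"grip":0,"x":0,"y":0,"z":10,"rx":0,"ry":0,"rz":0},{"grip":0.3,"x":0,"y":0,"z":0,"rx":0,"ry":0,"rz":0},{"grip":0.5,"x":0,"y":0,"z":0,"rx":0,"ry":0,"rz":0}]' 25
cat >> h.py <<'E'
cc=np.array([.5975,-.0855]);yaw=.158
RR=np.array([[np.cos(yaw),-np.sin(yaw)],[np.sin(yaw),np.cos(yaw)]])
def P(x,y,z): return np.r_[cc+RR@[x,y],z]
def tip3(th): return P(.054,.19*-(-np.sin(th))*1.0,.13+.19*np.cos(th))
def flag3(th): return P(.042,.19*np.sin(th),.13+.19*np.cos(th))
def ball(c):
    f=c["frame"].astype(float); r,g,b=f[...,0],f[...,1],f[...,2]
    w=np.clip(r-g-25,0,None)*(r-b>60)*(g>b-20); w[:165]=0;w[200:]=0;w[:,:205]=0;w[:,262:]=0
    w[w<12]=0
    n,l,s,ce=cv2.connectedComponentsWithStats((w>0).astype(np.uint8))
    k=1+np.argmax(s[1:,4]); w=w*(l==k)
    v0=np.nonzero(w.sum(1)>40)[0][0]; u0=np.average(np.arange(512),weights=w[v0]+1e-9)
    p=np.array([u0,v0+2.]); V,U=np.mgrid[:384,:512]
    for _ in range(15):
        q=w*np.clip(3.6-np.hypot(U-p[0],V-p[1]),0,1); p=np.array([(q*U).sum(),(q*V).sum()])/q.sum()
    return p
E
python3 - <<'E'
from h import *
import pickle
S0=pickle.load(open("cams.pkl","rb"))["scene"];S1=pickle.load(open("cams1.pkl","rb"))["scene"]
S=read_camera("scene")
print([ball(x) for x in(S0,S1,S)],"pred",proj(S,tip3(-.26)))
s=get_state();print(s["time"],s["eef_pos"],s["opening"],s["contact_force"])
du=ball(S0)[0]-proj(S,tip3(-.26))[0]
ths=np.linspace(-.3,.3,121); uf=[proj(S,flag3(t))[0]+du for t in ths]; ut=[proj(S,tip3(t))[0]+du for t in ths]
tf=np.interp(235.17,uf,ths);print("du",du,"flag th",tf,"target u",np.interp(tf,ths,ut))
E
```

```text
time: 4.23
eef_pos: [0.5126, -0.1311, 0.4006]
tcp_rot: [0.649, 0.76, -0.0, -0.001]
contact_force: [0.2, 1.3, 1.1]
opening: 0.744
[array([221.16338375, 188.88010193]), array([221.14135339, 188.86146911]), array([221.14463247, 188.86962918])] pred [220.64714063 188.63349463]
4.2833 [ 0.51280661 -0.13123954  0.40150872] 0.6627422300869521 [-0.0697048   0.13908651 -0.39614209]
du 0.5162431126883575 flag th 0.05660560857173378 target u 236.69538271284438
```

```bash
python3 -m jog '[{"grip":1,"x":3.5,"y":0,"z":-0.8,"rx":0,"ry":0,"rz":0},{"grip":1,"x":3.5,"y":0,"z":-0.7,"rx":0,"ry":0,"rz":0},{"grip":1,"x":3.5,"y":0,"z":-0.7,"rx":0,"ry":0,"rz":0},{"grip":1,"x":3.5,"y":0,"z":-0.6,"rx":0,"ry":0,"rz":0}]'
python3 - <<'E'
from obs import *
run(4)
S=read_camera("side");cv2.imwrite("pics/side2.png",cv2.resize(S["frame"][120:290,215:355,::-1],(490,595),interpolation=2))
E
```

```text
time: 5.17
eef_pos: [0.5106, -0.1173, 0.4055]
tcp_rot: [0.649, 0.76, -0.0, 0.001]
contact_force: [-0.2, -2.8, 3.1]
opening: 0.199
t 5.22 th_meas -0.2601 | est th -0.2600 w 0.000 b 0.0000 | L -0.140 free 0  err_tip -60.2 mm F [-0.8 -3.6  5.9]
```

View pics/side2.png

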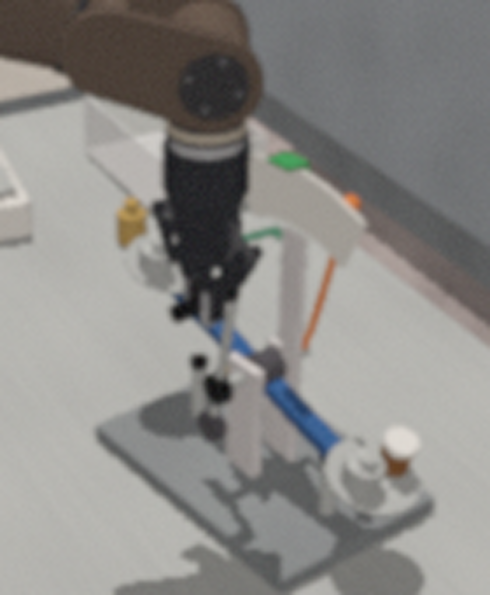

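```bash
python3 -m jog '[{"grip":1,"x":1.8,"y":0,"z":-0.3,"rx":0,"ry":0,"rz":0},{"grip":1,"x":1.8,"y":0,"z":-0.2,"rx":0,"ry":0,"rz":0},{"grip":1,"x":1.8,"y":0,"z":-0.2,"rx":0,"ry":0,"rz":0},{"grip":1,"x":1.8,"y":0,"z":-0.1,"rx":0,"ry":0,"rz":0}]' | tail -1
python3 -c 'from obs import *;run(4,plan=False)'
python3 -m jog '[{"grip":1,"x":1.7,"y":0,"z":-0.1,"rx":0,"ry":0,"rz":0},{"grip":1,"x":1.7,"y":0,"z":0,"rx":0,"ry":0,"rz":0},{"grip":1,"x":1.7,"y":0,"z":0,"rx":0,"ry":0,"rz":0},{"grip":1,"x":1.7,"y":0,"z":0,"rx":0,"ry":0,"rz":0}]' | tail -1
python3 -c 'from obs import *;run(4)'
```

```text
opening: 0.201
t 5.65 th_meas -0.2605 | est th -0.2600 w 0.000 b 0.0000 | L -0.078 free 0  err_tip -60.2 mm F [-1.2 -3.3  4.9]
opening: 0.198
t 6.03 th_meas -0.2601 | est th -0.2600 w 0.000 b 0.0000 | L -0.021 free 0  err_tip -60.2 mm F [-0.9 -2.7  6.6]
```

```bash
python3 -m jog '[{"grip":1,"x":1.6,"y":0,"z":0,"rx":0,"ry":0,"rz":0},{"grip":1,"x":1.6,"y":0,"z":0,"rx":0,"ry":0,"rz":0},{"grip":1,"x":1.6,"y":0,"z":0,"rx":0,"ry":0,"rz":0},{"grip":1,"x":1.6,"y":0,"z":0.1,"rx":0,"ry":0,"rz":0}]' | tail -1
python3 -c 'from obs import *;run(4,plan=False)'
python3 -m jog '[{"grip":1,"x":1.5,"y":0,"z":0.1,"rx":0,"ry":0,"rz":0},{"grip":1,"x":1.5,"y":0,"z":0.1,"rx":0,"ry":0,"rz":0},{"grip":1,"x":1.5,"y":0,"z":0.1,"rx":0,"ry":0,"rz":0},{"grip":1,"x":1.5,"y":0,"z":0.1,"rx":0,"ry":0,"rz":0}]' | tail -1
python3 -c 'from obs import *;run(4)'
```

```text
opening: 0.199
t 6.42 th_meas -0.2601 | est th -0.2600 w 0.000 b 0.0000 | L 0.033 free 0  err_tip -60.2 mm F [ 0.1 -2.8  4.8]
opening: 0.202
t 6.80 th_meas -0.2601 | est th -0.2600 w 0.000 b 0.0000 | L 0.083 free 0  err_tip -60.2 mm F [ 0.  -2.3  4.6]
```

```bash
python3 -m jog '[{"grip":1,"x":1.5,"y":0,"z":0.1,"rx":0,"ry":0,"rz":0},{"grip":1,"x":1.5,"y":0,"z":0.1,"rx":0,"ry":0,"rz":0},{"grip":1,"x":1.5,"y":0,"z":0.2,"rx":0,"ry":0,"rz":0},{"grip":1,"x":1.5,"y":0,"z":0.2,"rx":0,"ry":0,"rz":0}]' | tail -1
python3 -c 'from obs import *;run(4,plan=False)'
python3 -m jog '[{"grip":1,"x":1.3,"y":0,"z":0.2,"rx":0,"ry":0,"rz":0},{"grip":1,"x":1.3,"y":0,"z":0.2,"rx":0,"ry":0,"rz":0},{"grip":1,"x":1.3,"y":0,"z":0.2,"rx":0,"ry":0,"rz":0},{"grip":1,"x":1.3,"y":0,"z":0.2,"rx":0,"ry":0,"rz":0}]' | tail -1
python3 -c 'from obs import *;run(4)'
```

```text
opening: 0.202
t 7.18 th_meas -0.2538 | est th -0.2600 w 0.000 b 0.0000 | L 0.133 free 0  err_tip -59.0 mm F [ 0.6 -1.8  3.6]
opening: 0.2
t 7.57 th_meas -0.2074 | est th -0.2074 w 0.145 b -0.0006 | L 0.176 free 1  err_tip -50.2 mm F [ 1.8 -2.2  3.5]
plan L [ 0.063  0.074  0.021 -0.056 -0.022 -0.022] th [-0.152 -0.12  -0.091 -0.057 -0.018  0.017] w [0.129 0.096 0.1   0.128 0.12  0.122]
hold th: [-0.139 -0.045  0.095  0.303]
-> L 0.063 needs x -13.6 y 0.0 z -2.9
```

```bash
python3 -m jog '[{"grip":1,"x":-5,"y":0,"z":-1,"rx":0,"ry":0,"rz":0},{"grip":1,"x":-5,"y":0,"z":-1,"rx":0,"ry":0,"rz":0},{"grip":1,"x":-5,"y":0,"z":-1,"rx":0,"ry":0,"rz":0}]' | tail -1
python3 -c 'from obs import *;run(3)'
```

```text
opening: 0.194
innov 0.0257 t 7.87 th_meas -0.1342 | est th -0.1346 w 0.258 b 0.0065 | L 0.053 free 1  err_tip -36.2 mm F [ 3.8  1.3 -1.8]
plan L [-0.09  -0.007 -0.127 -0.076 -0.083 -0.082] th [-0.056 -0.026 -0.011  0.018  0.052  0.061] w [ 0.152  0.053  0.072  0.126  0.068 -0.003]
hold th: [-0.039  0.067  0.214  0.426]
-> L -0.090 needs x -16.2 y 0.0 z -0.6
```

```bash
python3 -m jog '[{"grip":1,"x":-5.4,"y":0,"z":-0.4,"rx":0,"ry":0,"rz":0},{"grip":1,"x":-5.4,"y":0,"z":-0.2,"rx":0,"ry":0,"rz":0},{"grip":1,"x":-5.4,"y":0,"z":0,"rx":0,"ry":0,"rz":0}]' | tail -1
python3 -c 'from obs import *;run(3)'
```

```text
opening: 0.199
innov 0.0021 t 8.17 th_meas -0.0615 | est th -0.0615 w 0.193 b 0.0071 | L -0.084 free 1  err_tip -22.4 mm F [ 4.9  1.9 -2. ]
plan L [-0.053 -0.119 -0.084 -0.087 -0.087 -0.087] th [-0.012  0.023  0.05   0.059  0.057  0.057] w [ 0.12   0.112  0.057  0.003 -0.004 -0.   ]
hold th: [-0.015  0.002  0.006  0.   ]
-> L -0.053 needs x 4.5 y 0.0 z -0.4
```

```bash
python3 -m jog '[{"grip":1,"x":1.5,"y":0,"z":-0.1,"rx":0,"ry":0,"rz":0},{"grip":1,"x":1.5,"y":0,"z":-0.1,"rx":0,"ry":0,"rz":0},{"grip":1,"x":1.5,"y":0,"z":-0.1,"rx":0,"ry":0,"rz":0},{"grip":1,"x":0,"y":0,"z":0,"rx":0,"ry":0,"rz":0}]' | tail -1
python3 -c 'from obs import *;run(3)'
```

```text
opening: 0.199
innov 0.0210 t 8.55 th_meas 0.0139 | est th 0.0134 w 0.191 b 0.0097 | L -0.050 free 1  err_tip -8.1 mm F [ 4.5  0.5 -3.7]
plan L [-0.2   -0.084 -0.114 -0.107 -0.109 -0.109] th [0.07  0.074 0.058 0.054 0.057 0.057] w [ 0.08  -0.045 -0.033  0.005  0.006 -0.002]
hold th: [0.088 0.172 0.291 0.463]
-> L -0.200 needs x -17.7 y 0.1 z 2.2
```

```bash
python3 -m jog '[{"grip":1,"x":-6.3,"y":0,"z":0.4,"rx":0,"ry":0,"rz":0},{"grip":1,"x":-6.3,"y":0,"z":0.8,"rx":0,"ry":0,"rz":0},{"grip":1,"x":-6.3,"y":0,"z":1.2,"rx":0,"ry":0,"rz":0}]' | tail -1
python3 -c 'from obs import *;run(3)'
```

```text
opening: 0.196
innov 0.0083 t 8.85 th_meas 0.0728 | est th 0.0723 w 0.135 b 0.0108 | L -0.205 free 1  err_tip 3.1 mm F [ 4.2  2.9 -0.1]
plan L [-0.195 -0.081 -0.126 -0.116 -0.118 -0.118] th [0.093 0.081 0.057 0.052 0.057 0.058] w [ 0.001 -0.082 -0.046  0.01   0.009 -0.003]
hold th: [ 0.092  0.074  0.027 -0.056]
-> L -0.195 needs x 2.1 y -0.0 z 0.1
```

```bash
cat > fit.py <<'E'
from obs import *
import obs
from scipy.optimize import least_squares
def fit(tmin,update=True,lag=None):
    J=json.load(open("log.json")); bp=J["bp"]; m=[q for q in J["m"] if q[0]>=tmin]
    def sim(p):
        s=p[3]; obs.I=np.interp(s,[.8,1,1.25],[.0212,.0243,.0283]); obs.KG=np.interp(s,[.8,1,1.25],[.149,.179,.216])
        x=np.array([p[0],p[1],p[2]]);o=[x[0]]
        for a,c in zip(m[:-1],m[1:]): x=prop(x,a[0],c[0],bp); o.append(x[0])
        return np.array(o),x
    f=lambda p:np.r_[(sim(p)[0]-[q[1] for q in m])/.003,(p[3]-1)/.2,p[2]/.03]
    r=least_squares(f,[m[0][1],.1,.008,1.0],bounds=([-1,-1,-.1,.75],[1,1,.1,1.3]))
    print("fit th0,w0,b,s",r.x.round(4),"res mm-rad",(f(r.x)[:-2]*.003).round(4)); o,x=sim(r.x); print("end state",x.round(4)); return r.x,x
if __name__=="__main__": fit(float(sys.argv[1]))
E
python3 fit.py 7.5
```

```text
fit th0,w0,b,s [-0.2069  0.1843  0.0112  1.1478] res mm-rad [ 0.0005 -0.0016  0.0012  0.0001 -0.0002]
end state [0.0726 0.151  0.0112]
```

```bash
python3 -m jog '[{"grip":1,"x":-2.5,"y":0,"z":0.6,"rx":0,"ry":0,"rz":0},{"grip":1,"x":0,"y":0,"z":0,"rx":0,"ry":0,"rz":0},{"grip":1,"x":0,"y":0,"z":0,"rx":0,"ry":0,"rz":0}]' | tail -1
SC=1.12 python3 -c 'from obs import *;run(1)'; python3 fit.py 7.5
```

```text
opening: 0.199
innov 0.0082 t 9.15 th_meas 0.1012 | est th 0.1007 w 0.038 b 0.0120 | L -0.226 free 1  err_tip 8.5 mm F [4.2 3.3 0.2]
plan L [-0.204 -0.096 -0.145 -0.134 -0.136 -0.136] th [0.099 0.081 0.057 0.052 0.057 0.058] w [-0.036 -0.088 -0.045  0.01   0.009 -0.003]
hold th: [ 0.097  0.067  0.009 -0.087]
-> L -0.204 needs x 2.6 y 0.0 z 0.0
fit th0,w0,b,s [-0.2069  0.1862  0.0113  1.1586] res mm-rad [ 0.0005 -0.0015  0.0011 -0.0001  0.     -0.0001]
end state [0.1011 0.0419 0.0113]
```

```bash
python3 - <<'E'
import json,numpy as np
J=json.load(open("log.json"));J["x"]=[.1011,.0419,.0113];J["P"]=np.diag([.002**2,.01**2,.0015**2]).tolist();json.dump(J,open("log.json","w"))
E
sed -i 's/"SC","1"/"SC","1.16"/; s/(.03\*\*2)\*dt,(.003/(.01**2)*dt,(.001/' obs.py
python3 -m jog '[{"grip":1,"x":0.5,"y":0,"z":0,"rx":0,"ry":0,"rz":0},{"grip":1,"x":0.5,"y":0,"z":0,"rx":0,"ry":0,"rz":0},{"grip":1,"x":0,"y":0,"z":0,"rx":0,"ry":0,"rz":0},{"grip":1,"x":0,"y":0,"z":0,"rx":0,"ry":0,"rz":0}]' | tail -1
python3 -c 'from obs import *;run(2)'; python3 fit.py 7.5
```

```text
opening: 0.203
innov 0.0006 t 9.53 th_meas 0.0991 | est th 0.0989 w -0.049 b 0.0114 | L -0.218 free 1  err_tip 8.1 mm F [ 3.8  3.4 -0.3]
plan L [-0.136 -0.12  -0.137 -0.133 -0.134 -0.134] th [0.077 0.064 0.056 0.055 0.057 0.057] w [-0.051 -0.035 -0.014  0.004  0.003 -0.001]
hold th: [ 0.068  0.015 -0.073 -0.214]
-> L -0.136 needs x 9.6 y 0.0 z -1.1
fit th0,w0,b,s [-0.2069  0.1868  0.0113  1.161 ] res mm-rad [ 0.0005 -0.0014  0.0011 -0.0001 -0.      0.     -0.    ]
end state [ 0.099  -0.0487  0.0113]
```

```bash
python3 -m jog '[{"grip":1,"x":3.2,"y":0,"z":-0.5,"rx":0,"ry":0,"rz":0},{"grip":1,"x":3.2,"y":0,"z":-0.4,"rx":0,"ry":0,"rz":0},{"grip":1,"x":3.2,"y":0,"z":-0.3,"rx":0,"ry":0,"rz":0},{"grip":1,"x":0,"y":0,"z":0,"rx":0,"ry":0,"rz":0},{"grip":1,"x":0,"y":0,"z":0,"rx":0,"ry":0,"rz":0},{"grip":1,"x":0,"y":0,"z":0,"rx":0,"ry":0,"rz":0}]' | tail -1
python3 -c 'from obs import *;run(3)'; python3 fit.py 7.8
```

```text
opening: 0.199
innov 0.0043 t 10.08 th_meas 0.0702 | est th 0.0701 w -0.038 b 0.0117 | L -0.141 free 1  err_tip 2.6 mm F [ 3.4 -2.1  3.2]
plan L [-0.128 -0.136 -0.136 -0.136 -0.136 -0.136] th [0.06  0.057 0.057 0.057 0.057 0.057] w [-0.018 -0.004 -0.     0.     0.    -0.   ]
hold th: [0.058 0.049 0.036 0.019]
-> L -0.128 needs x 1.6 y 0.1 z 0.8
fit th0,w0,b,s [-0.1343  0.249   0.0116  1.1481] res mm-rad [-0.0001  0.0006 -0.001  -0.0004  0.0002  0.0011 -0.0004]
end state [ 0.0698 -0.0407  0.0116]
```

```bash
python3 -m jog '[{"grip":1,"x":0.8,"y":0,"z":0,"rx":0,"ry":0,"rz":0},{"grip":1,"x":0.8,"y":0,"z":0,"rx":0,"ry":0,"rz":0},{"grip":1,"x":0,"y":0,"z":0,"rx":0,"ry":0,"rz":0},{"grip":1,"x":0,"y":0,"z":0,"rx":0,"ry":0,"rz":0},{"grip":1,"x":0,"y":0,"z":0,"rx":0,"ry":0,"rz":0},{"grip":1,"x":0,"y":0,"z":0,"rx":0,"ry":0,"rz":0},{"grip":1,"x":0,"y":0,"z":0,"rx":0,"ry":0,"rz":0}]' | tail -1
python3 -c 'from obs import *;run(2)'
```

```text
opening: 0.197
innov -0.0086 t 10.72 th_meas 0.0486 | est th 0.0489 w -0.024 b 0.0113 | L -0.129 free 1  err_tip -1.5 mm F [ 2.4 -3.   6.4]
plan L [-0.102 -0.147 -0.13  -0.134 -0.133 -0.133] th [0.043 0.048 0.056 0.058 0.057 0.056] w [ 0.001  0.029  0.016 -0.003 -0.003  0.001]
hold th: [0.041 0.032 0.019 0.   ]
-> L -0.102 needs x 3.2 y 0.1 z 0.7
```

```bash
python3 -m jog '[{"grip":1,"x":2,"y":0,"z":-0.2,"rx":0,"ry":0,"rz":0},{"grip":1,"x":1.8,"y":0,"z":-0.2,"rx":0,"ry":0,"rz":0},{"grip":1,"x":0,"y":0,"z":0,"rx":0,"ry":0,"rz":0},{"grip":1,"x":0,"y":0,"z":0,"rx":0,"ry":0,"rz":0},{"grip":1,"x":0,"y":0,"z":0,"rx":0,"ry":0,"rz":0}]' | tail -1
python3 -c 'from obs import *;run(2)'; python3 fit.py 9
```

```text
opening: 0.202
innov -0.0012 t 11.18 th_meas 0.0473 | est th 0.0473 w 0.028 b 0.0112 | L -0.094 free 1  err_tip -1.8 mm F [ 1.4 -2.8  5.7]
plan L [-0.154 -0.127 -0.133 -0.132 -0.132 -0.132] th [0.059 0.06  0.057 0.056 0.057 0.057] w [ 0.018 -0.008 -0.006  0.001  0.001 -0.   ]
hold th: [0.066 0.097 0.148 0.231]
-> L -0.154 needs x -7.2 y 0.1 z 1.6
fit th0,w0,b,s [0.1006 0.0504 0.0114 1.1457] res mm-rad [-0.0005  0.0015 -0.0009 -0.0002  0.0002]
end state [0.0474 0.0298 0.0114]
```

```bash
python3 -m jog '[{"grip":1,"x":-2.4,"y":0,"z":0.2,"rx":0,"ry":0,"rz":0},{"grip":1,"x":-2.4,"y":0,"z":0.3,"rx":0,"ry":0,"rz":0},{"grip":1,"x":-2.2,"y":0,"z":0.4,"rx":0,"ry":0,"rz":0},{"grip":1,"x":0,"y":0,"z":0,"rx":0,"ry":0,"rz":0},{"grip":1,"x":0,"y":0,"z":0,"rx":0,"ry":0,"rz":0},{"grip":1,"x":0,"y":0,"z":0,"rx":0,"ry":0,"rz":0}]' | tail -1
python3 -c 'from obs import *;run(3)'
```

```text
opening: 0.196
innov 0.0042 t 11.73 th_meas 0.0678 | est th 0.0677 w 0.024 b 0.0114 | L -0.146 free 1  err_tip 2.1 mm F [0.3 1.4 7.6]
plan L [-0.168 -0.118 -0.138 -0.134 -0.134 -0.134] th [0.072 0.067 0.057 0.055 0.057 0.057] w [-0.004 -0.034 -0.018  0.003  0.003 -0.001]
hold th: [0.075 0.08  0.086 0.094]
-> L -0.168 needs x -2.6 y 0.0 z 1.1
```

```bash
python3 -m jog '[{"grip":1,"x":-1.8,"y":0,"z":0.4,"rx":0,"ry":0,"rz":0},{"grip":1,"x":-1.4,"y":0,"z":0.3,"rx":0,"ry":0,"rz":0},{"grip":1,"x":0,"y":0,"z":0,"rx":0,"ry":0,"rz":0},{"grip":1,"x":0,"y":0,"z":0,"rx":0,"ry":0,"rz":0},{"grip":1,"x":0,"y":0,"z":0,"rx":0,"ry":0,"rz":0},{"grip":1,"x":0,"y":0,"z":0,"rx":0,"ry":0,"rz":0}]' | tail -1
python3 -c 'from obs import *;run(2)'
```

```text
opening: 0.201
innov 0.0026 t 12.28 th_meas 0.0681 | est th 0.0679 w -0.032 b 0.0116 | L -0.173 free 1  err_tip 2.2 mm F [0.5 0.9 6.7]
plan L [-0.115 -0.14  -0.135 -0.136 -0.135 -0.135] th [0.055 0.054 0.056 0.057 0.057 0.057] w [-0.02   0.006  0.006 -0.    -0.001  0.   ]
hold th: [ 0.049  0.018 -0.032 -0.113]
-> L -0.115 needs x 6.9 y 0.0 z -0.6
```

```bash
python3 -m jog '[{"grip":1,"x":2.3,"y":0,"z":-0.3,"rx":0,"ry":0,"rz":0},{"grip":1,"x":2.3,"y":0,"z":-0.2,"rx":0,"ry":0,"rz":0},{"grip":1,"x":2.2,"y":0,"z":-0.1,"rx":0,"ry":0,"rz":0},{"grip":1,"x":0,"y":0,"z":0,"rx":0,"ry":0,"rz":0},{"grip":1,"x":0,"y":0,"z":0,"rx":0,"ry":0,"rz":0},{"grip":1,"x":0,"y":0,"z":0,"rx":0,"ry":0,"rz":0}]' | tail -1
python3 -c 'from obs import *;run(3)'
```

```text
opening: 0.198
innov 0.0069 t 12.83 th_meas 0.0571 | est th 0.0568 w -0.001 b 0.0119 | L -0.123 free 1  err_tip 0.1 mm F [ 0.  -2.4  5.9]
plan L [-0.144 -0.136 -0.139 -0.138 -0.138 -0.138] th [0.058 0.058 0.057 0.056 0.057 0.057] w [ 0.002 -0.004 -0.003  0.     0.    -0.   ]
hold th: [0.061 0.071 0.09  0.121]
-> L -0.144 needs x -2.6 y 0.1 z 0.7
```

```bash
python3 -m jog '[{"grip":1,"x":-1.3,"y":0,"z":0.2,"rx":0,"ry":0,"rz":0},{"grip":1,"x":-1.2,"y":0,"z":0.2,"rx":0,"ry":0,"rz":0},{"grip":1,"x":0,"y":0,"z":0,"rx":0,"ry":0,"rz":0},{"grip":1,"x":0,"y":0,"z":0,"rx":0,"ry":0,"rz":0},{"grip":1,"x":0,"y":0,"z":0,"rx":0,"ry":0,"rz":0},{"grip":1,"x":0,"y":0,"z":0,"rx":0,"ry":0,"rz":0},{"grip":1,"x":0,"y":0,"z":0,"rx":0,"ry":0,"rz":0}]' | tail -1
python3 -c 'from obs import *;run(2)'
python3 - <<'E'
from h import *
S=read_camera("scene");cv2.imwrite("pics/sc3.png",cv2.resize(S["frame"][165:270,175:285,::-1],(576,550),interpolation=2))
E
```

```text
opening: 0.203
innov -0.0067 t 13.47 th_meas 0.0510 | est th 0.0512 w -0.017 b 0.0116 | L -0.142 free 1  err_tip -1.1 mm F [ 0.7 -1.2  7.3]
plan L [-0.111 -0.147 -0.134 -0.136 -0.136 -0.136] th [0.046 0.05  0.056 0.058 0.057 0.056] w [-0.001  0.023  0.013 -0.002 -0.002  0.001]
hold th: [ 0.043  0.031  0.011 -0.019]
-> L -0.111 needs x 3.7 y 0.1 z -0.1
```

View pics/sc3.png

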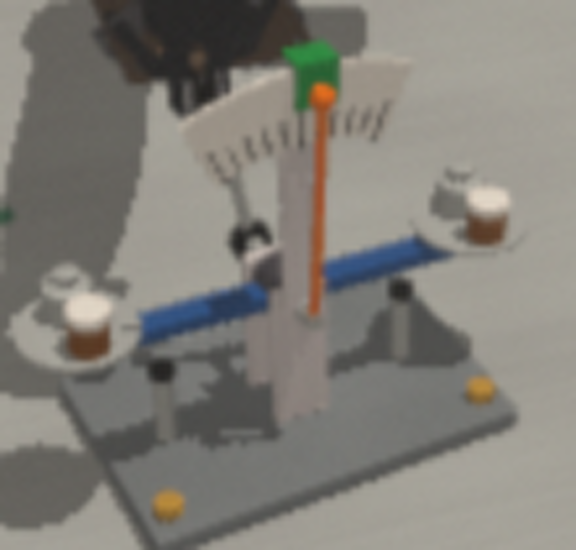

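```bash
python3 -m jog '[{"grip":1,"x":2,"y":0,"z":-0.2,"rx":0,"ry":0,"rz":0},{"grip":1,"x":2,"y":0,"z":-0.1,"rx":0,"ry":0,"rz":0},{"grip":1,"x":0,"y":0,"z":0,"rx":0,"ry":0,"rz":0},{"grip":1,"x":0,"y":0,"z":0,"rx":0,"ry":0,"rz":0},{"grip":1,"x":0,"y":0,"z":0,"rx":0,"ry":0,"rz":0}]' | tail -1
python3 -c 'from obs import *;run(2)'; python3 fit.py 11
```

```text
opening: 0.2
innov -0.0110 t 13.98 th_meas 0.0389 | est th 0.0394 w -0.005 b 0.0110 | L -0.110 free 1  err_tip -3.4 mm F [-0.  -2.9  7.5]
plan L [-0.105 -0.146 -0.128 -0.132 -0.131 -0.131] th [0.041 0.047 0.056 0.058 0.057 0.056] w [ 0.014  0.032  0.017 -0.003 -0.003  0.001]
hold th: [0.04  0.045 0.053 0.068]
-> L -0.105 needs x 0.6 y 0.1 z 0.2
fit th0,w0,b,s [0.0469 0.036  0.0109 1.2277] res mm-rad [-0.0004  0.0006  0.0021 -0.0008 -0.0027  0.0012]
end state [ 0.04   -0.0005  0.0109]
```

```bash
python3 -m jog '[{"grip":1,"x":1.5,"y":0,"z":0,"rx":0,"ry":0,"rz":0},{"grip":1,"x":0,"y":0,"z":0,"rx":0,"ry":0,"rz":0},{"grip":1,"x":0,"y":0,"z":0,"rx":0,"ry":0,"rz":0},{"grip":1,"x":0,"y":0,"z":0,"rx":0,"ry":0,"rz":0},{"grip":1,"x":0,"y":0,"z":0,"rx":0,"ry":0,"rz":0}]' | tail -1
python3 -c 'from obs import *;run(1)'
```

```text
opening: 0.195
innov 0.0080 t 14.45 th_meas 0.0542 | est th 0.0536 w 0.056 b 0.0115 | L -0.097 free 1  err_tip -0.5 mm F [-0.2 -2.1  7.2]
plan L [-0.189 -0.116 -0.139 -0.134 -0.135 -0.135] th [0.072 0.069 0.057 0.055 0.057 0.057] w [ 0.019 -0.037 -0.023  0.003  0.004 -0.001]
hold th: [0.082 0.124 0.193 0.3  ]
-> L -0.189 needs x -10.8 y 0.1 z 1.8
```

```bash
python3 -m jog '[{"grip":1,"x":-3.6,"y":0,"z":0.4,"rx":0,"ry":0,"rz":0},{"grip":1,"x":-3.6,"y":0,"z":0.5,"rx":0,"ry":0,"rz":0},{"grip":1,"x":-3.4,"y":0,"z":0.6,"rx":0,"ry":0,"rz":0},{"grip":1,"x":0,"y":0,"z":0,"rx":0,"ry":0,"rz":0},{"grip":1,"x":0,"y":0,"z":0,"rx":0,"ry":0,"rz":0}]' | tail -1
python3 -c 'from obs import *;run(3)'
```

```text
opening: 0.201
innov -0.0045 t 14.92 th_meas 0.0700 | est th 0.0703 w -0.004 b 0.0112 | L -0.182 free 1  err_tip 2.6 mm F [ 0.8 -0.7  7.6]
plan L [-0.134 -0.128 -0.134 -0.132 -0.133 -0.133] th [0.064 0.059 0.057 0.056 0.057 0.057] w [-0.017 -0.012 -0.005  0.001  0.001 -0.   ]
hold th: [ 0.058  0.03  -0.02  -0.101]
-> L -0.134 needs x 5.7 y 0.1 z -1.3
```

```bash
python3 -m jog '[{"grip":1,"x":1.9,"y":0,"z":-0.5,"rx":0,"ry":0,"rz":0},{"grip":1,"x":1.9,"y":0,"z":-0.4,"rx":0,"ry":0,"rz":0},{"grip":1,"x":1.9,"y":0,"z":-0.4,"rx":0,"ry":0,"rz":0},{"grip":1,"x":0,"y":0,"z":0,"rx":0,"ry":0,"rz":0},{"grip":1,"x":0,"y":0,"z":0,"rx":0,"ry":0,"rz":0},{"grip":1,"x":0,"y":0,"z":0,"rx":0,"ry":0,"rz":0}]' | tail -1
python3 -c 'from obs import *;run(3)'
```

```text
opening: 0.203
innov 0.0023 t 15.47 th_meas 0.0610 | est th 0.0609 w -0.017 b 0.0114 | L -0.138 free 1  err_tip 0.8 mm F [ 0.4 -3.1  5.9]
plan L [-0.126 -0.135 -0.133 -0.134 -0.134 -0.134] th [0.056 0.056 0.056 0.057 0.057 0.057] w [-0.007  0.002  0.002 -0.    -0.     0.   ]
hold th: [0.055 0.048 0.039 0.024]
-> L -0.126 needs x 1.5 y 0.1 z -0.5
```

```bash
python3 -m jog '[{"grip":1,"x":1,"y":0,"z":-0.2,"rx":0,"ry":0,"rz":0},{"grip":1,"x":1,"y":0,"z":-0.2,"rx":0,"ry":0,"rz":0},{"grip":1,"x":0,"y":0,"z":0,"rx":0,"ry":0,"rz":0},{"grip":1,"x":0,"y":0,"z":0,"rx":0,"ry":0,"rz":0},{"grip":1,"x":0,"y":0,"z":0,"rx":0,"ry":0,"rz":0},{"grip":1,"x":0,"y":0,"z":0,"rx":0,"ry":0,"rz":0}]' | tail -1
python3 -c 'from obs import *;run(2)'
```

```text
opening: 0.197
innov 0.0030 t 16.02 th_meas 0.0616 | est th 0.0614 w 0.018 b 0.0115 | L -0.121 free 1  err_tip 0.9 mm F [ 2.2 -2.6  4.9]
plan L [-0.163 -0.123 -0.137 -0.134 -0.135 -0.135] th [0.068 0.064 0.057 0.055 0.057 0.057] w [ 0.003 -0.024 -0.014  0.002  0.002 -0.001]
hold th: [0.072 0.09  0.118 0.164]
-> L -0.163 needs x -5.0 y 0.1 z 0.3
```

```bash
python3 -m jog '[{"grip":1,"x":-2.5,"y":0,"z":0.2,"rx":0,"ry":0,"rz":0},{"grip":1,"x":-2.5,"y":0,"z":0.2,"rx":0,"ry":0,"rz":0},{"grip":1,"x":0,"y":0,"z":0,"rx":0,"ry":0,"rz":0},{"grip":1,"x":0,"y":0,"z":0,"rx":0,"ry":0,"rz":0},{"grip":1,"x":0,"y":0,"z":0,"rx":0,"ry":0,"rz":0},{"grip":1,"x":0,"y":0,"z":0,"rx":0,"ry":0,"rz":0}]' | tail -1
python3 -c 'from obs import *;run(2)'
```

```text
opening: 0.2
innov 0.0040 t 16.57 th_meas 0.0684 | est th 0.0682 w -0.009 b 0.0117 | L -0.160 free 1  err_tip 2.2 mm F [ 1.6 -0.3  5.5]
plan L [-0.141 -0.132 -0.138 -0.136 -0.137 -0.137] th [0.063 0.06  0.057 0.056 0.057 0.057] w [-0.013 -0.012 -0.006  0.001  0.001 -0.   ]
hold th: [ 0.061  0.048  0.025 -0.012]
-> L -0.141 needs x 2.3 y 0.1 z -0.8
```

```bash
python3 -m jog '[{"grip":1,"x":1.2,"y":0,"z":-0.4,"rx":0,"ry":0,"rz":0},{"grip":1,"x":1.2,"y":0,"z":-0.4,"rx":0,"ry":0,"rz":0},{"grip":1,"x":0,"y":0,"z":0,"rx":0,"ry":0,"rz":0},{"grip":1,"x":0,"y":0,"z":0,"rx":0,"ry":0,"rz":0},{"grip":1,"x":0,"y":0,"z":0,"rx":0,"ry":0,"rz":0},{"grip":1,"x":0,"y":0,"z":0,"rx":0,"ry":0,"rz":0},{"grip":1,"x":0,"y":0,"z":0,"rx":0,"ry":0,"rz":0}]' | tail -1
python3 -c 'from obs import *;run(2,goal=-.275,vref=.1)'
```

```text
opening: 0.201
innov 0.0005 t 17.20 th_meas 0.0613 | est th 0.0613 w -0.010 b 0.0117 | L -0.142 free 1  err_tip 0.9 mm F [ 3.6 -0.5  0.6]
plan L [-0.199 -0.059 -0.049 -0.002  0.041  0.116] th [ 0.051  0.018 -0.028 -0.061 -0.09  -0.118] w [-0.07  -0.154 -0.127 -0.099 -0.09  -0.104]
hold th: [0.057 0.053 0.046 0.036]
-> L -0.199 needs x -6.8 y 0.1 z 0.8
```

```bash
python3 -m jog '[{"grip":1,"x":-2.3,"y":0,"z":0.3,"rx":0,"ry":0,"rz":0},{"grip":1,"x":-2.3,"y":0,"z":0.4,"rx":0,"ry":0,"rz":0},{"grip":1,"x":-2.3,"y":0,"z":0.4,"rx":0,"ry":0,"rz":0},{"grip":1,"x":0,"y":0,"z":0,"rx":0,"ry":0,"rz":0},{"grip":1,"x":0,"y":0,"z":0,"rx":0,"ry":0,"rz":0},{"grip":1,"x":0,"y":0,"z":0,"rx":0,"ry":0,"rz":0}]' | tail -1
python3 -c 'from obs import *;run(3,goal=-.275,vref=.1)'
```

```text
opening: 0.196
innov 0.0010 t 17.75 th_meas 0.0328 | est th 0.0328 w -0.122 b 0.0118 | L -0.199 free 1  err_tip -4.5 mm F [ 3.6  3.3 -0.6]
plan L [-0.066 -0.075 -0.017  0.014  0.093  0.115] th [-0.015 -0.042 -0.065 -0.092 -0.124 -0.153] w [-0.109 -0.077 -0.08  -0.106 -0.098 -0.1  ]
hold th: [-0.029 -0.123 -0.273 -0.511]
-> L -0.066 needs x 15.9 y 0.1 z -2.3
```

```bash
python3 -m jog '[{"grip":1,"x":5.3,"y":0,"z":-1,"rx":0,"ry":0,"rz":0},{"grip":1,"x":5.3,"y":0,"z":-0.8,"rx":0,"ry":0,"rz":0},{"grip":1,"x":5.3,"y":0,"z":-0.5,"rx":0,"ry":0,"rz":0},{"grip":1,"x":0,"y":0,"z":0,"rx":0,"ry":0,"rz":0},{"grip":1,"x":0,"y":0,"z":0,"rx":0,"ry":0,"rz":0}]' | tail -1
python3 -c 'from obs import *;run(3,goal=-.275,vref=.1)'
```

```text
opening: 0.199
innov -0.0041 t 18.22 th_meas -0.0311 | est th -0.0308 w -0.106 b 0.0115 | L -0.067 free 1  err_tip -16.7 mm F [ 2.8 -2.1 -0.5]
plan L [-0.066 -0.013  0.017  0.1    0.112  0.087] th [-0.064 -0.094 -0.126 -0.156 -0.186 -0.218] w [-0.092 -0.109 -0.098 -0.101 -0.099 -0.116]
hold th: [-0.065 -0.095 -0.134 -0.192]
-> L -0.066 needs x 0.3 y 0.2 z 0.7
```

```bash
python3 -m jog '[{"grip":1,"x":0.7,"y":0,"z":0,"rx":0,"ry":0,"rz":0},{"grip":1,"x":0.7,"y":0,"z":0,"rx":0,"ry":0,"rz":0},{"grip":1,"x":0.7,"y":0,"z":0,"rx":0,"ry":0,"rz":0},{"grip":1,"x":0.7,"y":0,"z":0,"rx":0,"ry":0,"rz":0},{"grip":1,"x":0.7,"y":0,"z":0,"rx":0,"ry":0,"rz":0},{"grip":1,"x":0.7,"y":0,"z":0,"rx":0,"ry":0,"rz":0}]' | tail -1
python3 -c 'from obs import *;run(6,goal=-.275,vref=.1)'
```

```text
opening: 0.199
innov -0.0012 t 18.77 th_meas -0.0777 | est th -0.0776 w -0.062 b 0.0115 | L -0.034 free 1  err_tip -25.5 mm F [ 0.6 -3.3  3.9]
plan L [-0.066  0.024  0.072  0.121  0.089  0.095] th [-0.1   -0.131 -0.17  -0.203 -0.233 -0.256] w [-0.081 -0.129 -0.115 -0.109 -0.085 -0.073]
hold th: [-0.096 -0.111 -0.129 -0.155]
-> L -0.066 needs x -4.0 y 0.1 z 1.1
```

```bash
python3 -m jog '[{"grip":1,"x":-1.4,"y":0,"z":0.3,"rx":0,"ry":0,"rz":0},{"grip":1,"x":-1.3,"y":0,"z":0.3,"rx":0,"ry":0,"rz":0},{"grip":1,"x":-1.3,"y":0,"z":0.3,"rx":0,"ry":0,"rz":0},{"grip":1,"x":0,"y":0,"z":0,"rx":0,"ry":0,"rz":0},{"grip":1,"x":0,"y":0,"z":0,"rx":0,"ry":0,"rz":0},{"grip":1,"x":0,"y":0,"z":0,"rx":0,"ry":0,"rz":0}]' | tail -1
python3 -c 'from obs import *;run(3,goal=-.275,vref=.1)'
```

```text
opening: 0.198
innov 0.0016 t 19.32 th_meas -0.1164 | est th -0.1165 w -0.103 b 0.0116 | L -0.064 free 1  err_tip -32.9 mm F [-2.6 -1.   7. ]
plan L [0.012 0.04  0.126 0.092 0.093 0.093] th [-0.156 -0.185 -0.213 -0.242 -0.268 -0.277] w [-0.1   -0.097 -0.091 -0.103 -0.055 -0.005]
hold th: [-0.164 -0.231 -0.336 -0.501]
-> L 0.012 needs x 9.1 y 0.1 z 0.6
```

```bash
python3 -m jog '[{"grip":1,"x":3.2,"y":0,"z":0,"rx":0,"ry":0,"rz":0},{"grip":1,"x":3.2,"y":0,"z":0,"rx":0,"ry":0,"rz":0},{"grip":1,"x":3.2,"y":0,"z":0,"rx":0,"ry":0,"rz":0},{"grip":1,"x":0,"y":0,"z":0,"rx":0,"ry":0,"rz":0},{"grip":1,"x":0,"y":0,"z":0,"rx":0,"ry":0,"rz":0}]' | tail -1
python3 -c 'from obs import *;run(3,goal=-.275,vref=.1)'
```

```text
opening: 0.197
innov 0.0012 t 19.78 th_meas -0.1658 | est th -0.1659 w -0.091 b 0.0116 | L 0.014 free 1  err_tip -42.3 mm F [-1.5 -2.7  7. ]
plan L [0.017 0.118 0.099 0.09  0.093 0.092] th [-0.197 -0.228 -0.259 -0.273 -0.276 -0.276] w [-0.092 -0.118 -0.071 -0.022 -0.005  0.003]
hold th: [-0.197 -0.23  -0.276 -0.345]
-> L 0.017 needs x 0.5 y 0.1 z 0.6
```

```bash
python3 -m jog '[{"grip":1,"x":1,"y":0,"z":0,"rx":0,"ry":0,"rz":0},{"grip":1,"x":1,"y":0,"z":0,"rx":0,"ry":0,"rz":0},{"grip":1,"x":1,"y":0,"z":0,"rx":0,"ry":0,"rz":0},{"grip":1,"x":1,"y":0,"z":0,"rx":0,"ry":0,"rz":0},{"grip":1,"x":1,"y":0,"z":0,"rx":0,"ry":0,"rz":0}]' | tail -1
python3 -c 'from obs import *;run(5,goal=-.275,vref=.1)'
```

```text
opening: 0.199
innov 0.0005 t 20.25 th_meas -0.2020 | est th -0.2020 w -0.058 b 0.0117 | L 0.055 free 1  err_tip -49.1 mm F [-0.5 -3.4  6.3]
plan L [0.026 0.137 0.084 0.094 0.092 0.092] th [-0.221 -0.246 -0.273 -0.28  -0.275 -0.274] w [-0.067 -0.104 -0.052  0.008  0.009 -0.002]
hold th: [-0.218 -0.229 -0.24  -0.255]
-> L 0.026 needs x -3.7 y 0.1 z 0.2
```

```bash
python3 -m jog '[{"grip":1,"x":-1.2,"y":0,"z":0,"rx":0,"ry":0,"rz":0},{"grip":1,"x":-1.2,"y":0,"z":0,"rx":0,"ry":0,"rz":0},{"grip":1,"x":-1.2,"y":0,"z":0,"rx":0,"ry":0,"rz":0},{"grip":1,"x":0,"y":0,"z":0,"rx":0,"ry":0,"rz":0},{"grip":1,"x":0,"y":0,"z":0,"rx":0,"ry":0,"rz":0},{"grip":1,"x":0,"y":0,"z":0,"rx":0,"ry":0,"rz":0},{"grip":1,"x":0,"y":0,"z":0,"rx":0,"ry":0,"rz":0}]' | tail -1
python3 -c 'from obs import *;run(3,goal=-.275,vref=.1)'
```

```text
opening: 0.201
innov -0.0036 t 20.88 th_meas -0.2467 | est th -0.2466 w -0.102 b 0.0115 | L 0.029 free 1  err_tip -57.6 mm F [-1.1 -0.4  7.1]
plan L [0.15  0.081 0.096 0.093 0.094 0.094] th [-0.28  -0.284 -0.276 -0.274 -0.275 -0.275] w [-0.05   0.02   0.016 -0.002 -0.002  0.001]
hold th: [-0.293 -0.358 -0.459 -0.618]
-> L 0.150 needs x 14.5 y 0.1 z 1.6
```

```bash
python3 -m jog '[{"grip":1,"x":1,"y":0,"z":0,"rx":0,"ry":0,"rz":0},{"grip":1,"x":0,"y":0,"z":0,"rx":0,"ry":0,"rz":0},{"grip":1,"x":0,"y":0,"z":0,"rx":0,"ry":0,"rz":0},{"grip":1,"x":-2,"y":0,"z":0,"rx":0,"ry":0,"rz":0},{"grip":1,"x":-2,"y":0,"z":0,"rx":0,"ry":0,"rz":0},{"grip":1,"x":-2,"y":0,"z":0.1,"rx":0,"ry":0,"rz":0}]' | tail -1
python3 -c 'from obs import *;run(3,plan=False);J=json.load(open("log.json"))
for L in (-.1,-.2,-.26): show(J,L)'
```

```text
opening: 0.2
innov 0.0876 t 21.43 th_meas -0.2605 | est th -0.2646 w -0.103 b 0.0160 | L -0.009 free 1  err_tip -60.3 mm F [-1.5  0.8  7.2]
-> L -0.100 needs x -10.6 y 0.1 z 0.5
-> L -0.200 needs x -22.5 y 0.1 z 2.3
-> L -0.260 needs x -29.5 y 0.1 z 3.9
```

```bash
python3 -m jog '[{"grip":1,"x":-2.1,"y":0,"z":0,"rx":0,"ry":0,"rz":0},{"grip":1,"x":-2.1,"y":0,"z":0.1,"rx":0,"ry":0,"rz":0},{"grip":1,"x":-2.1,"y":0,"z":0.1,"rx":0,"ry":0,"rz":0},{"grip":1,"x":-2.1,"y":0,"z":0.1,"rx":0,"ry":0,"rz":0},{"grip":1,"x":-2.1,"y":0,"z":0.2,"rx":0,"ry":0,"rz":0},{"grip":1,"x":-2.1,"y":0,"z":0.2,"rx":0,"ry":0,"rz":0},{"grip":1,"x":-2.1,"y":0,"z":0.3,"rx":0,"ry":0,"rz":0},{"grip":1,"x":-2.1,"y":0,"z":0.3,"rx":0,"ry":0,"rz":0}]' | tail -1
python3 -m jog '[{"grip":1,"x":-2.1,"y":0,"z":0.4,"rx":0,"ry":0,"rz":0},{"grip":1,"x":-2.1,"y":0,"z":0.4,"rx":0,"ry":0,"rz":0},{"grip":1,"x":-2.1,"y":0,"z":0.5,"rx":0,"ry":0,"rz":0},{"grip":1,"x":-2.1,"y":0,"z":0.5,"rx":0,"ry":0,"rz":0},{"grip":1,"x":-2.1,"y":0,"z":0.5,"rx":0,"ry":0,"rz":0},{"grip":1,"x":-2.1,"y":0,"z":0.5,"rx":0,"ry":0,"rz":0},{"grip":1,"x":0,"y":0,"z":0,"rx":0,"ry":0,"rz":0}]'
python3 -c 'from obs import *;run(15,plan=False);J=json.load(open("log.json"))
for L in (-.26,): show(J,L)'
```

```text
opening: 0.2
time: 22.68
eef_pos: [0.5129, -0.1322, 0.4016]
tcp_rot: [0.65, 0.76, -0.0, 0.0]
contact_force: [0.5, 1.3, 1.9]
opening: 0.2
innov 0.8367 t 22.73 th_meas -0.2604 | est th -0.2623 w -0.294 b 0.0280 | L -0.268 free 1  err_tip -60.2 mm F [1.3 2.5 1.9]
-> L -0.260 needs x 0.8 y 0.1 z -0.9
```

```bash
python3 -m jog '[{"grip":1,"x":0.5,"y":0,"z":-0.5,"rx":0,"ry":0,"rz":0},{"grip":0.7,"x":0,"y":0,"z":0,"rx":0,"ry":0,"rz":0},{"grip":0.6,"x":0,"y":0,"z":0,"rx":0,"ry":0,"rz":0},{"grip":0.4,"x":0,"y":0,"z":0,"rx":0,"ry":0,"rz":0},{"grip":0.2,"x":0,"y":0,"z":0,"rx":0,"ry":0,"rz":0},{"grip":0.2,"x":0,"y":0,"z":0,"rx":0,"ry":0,"rz":0},{"grip":0.2,"x":0,"y":0,"z":0,"rx":0,"ry":0,"rz":0},{"grip":0.2,"x":0,"y":0,"z":0,"rx":0,"ry":0,"rz":0}]'
python3 - <<'E'
from obs import *
t,th,S=meas();print(th)
W=read_camera("wrist");cv2.imwrite("pics/w4.png",W["frame"][...,::-1])
E
```

```text
time: 23.4
eef_pos: [0.5127, -0.1313, 0.4021]
tcp_rot: [0.649, 0.76, -0.0, -0.0]
contact_force: [-1.3, -0.1, 1.0]
opening: 0.804
-0.26042616569979904
```

View pics/w4.png

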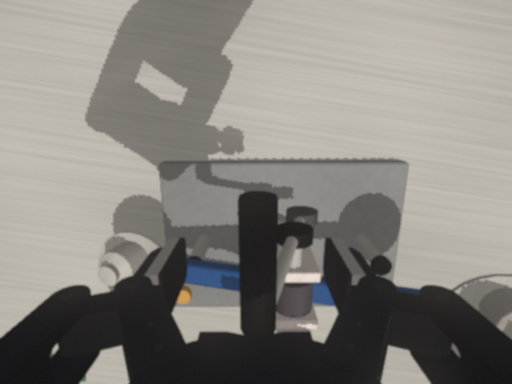

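The wrist view shows the bar (u≈257) free, midway between the open fingers. Next I raise the tool straight up.

```bash
python3 -m jog '[{"grip":0.2,"x":0,"y":0,"z":-10,"rx":0,"ry":0,"rz":0},{"grip":0.2,"x":0,"y":0,"z":-15,"rx":0,"ry":0,"rz":0},{"grip":0.2,"x":0,"y":0,"z":-15,"rx":0,"ry":0,"rz":0},{"grip":0.2,"x":0,"y":0,"z":-15,"rx":0,"ry":0,"rz":0},{"grip":0.2,"x":0,"y":0,"z":-15,"rx":0,"ry":0,"rz":0},{"grip":0.2,"x":0,"y":0,"z":-10,"rx":0,"ry":0,"rz":0},{"grip":0.2,"x":0,"y":0,"z":0,"rx":0,"ry":0,"rz":0},{"grip":0.2,"x":0,"y":0,"z":0,"rx":0,"ry":0,"rz":0}]'
python3 - <<'E'
from obs import *
t,th,S=meas();print(th)
D=read_camera("side")
cv2.imwrite("pics/si5.png",cv2.resize(D["frame"][100:290,215:355,::-1],(438,594),interpolation=2));cv2.imwrite("pics/sc5.png",S["frame"][...,::-1])
hsv=cv2.cvtColor(D["frame"],cv2.COLOR_RGB2HSV);M=np.zeros(hsv.shape[:2],bool);M[200:218,262:290]=1
print(cent(M&(hsv[...,2]<45),amin=8))
E
```

```text
time: 24.17
eef_pos: [0.5128, -0.1312, 0.4829]
tcp_rot: [0.649, 0.76, 0.0, 0.001]
contact_force: [-0.4, 0.2, -0.7]
opening: 0.799
-0.2600673511523764
[((np.float64(275.45), np.float64(208.51)), (np.int32(267), np.int32(205), np.int32(18), np.int32(8), np.int32(55)))]
```

View pics/si5.png

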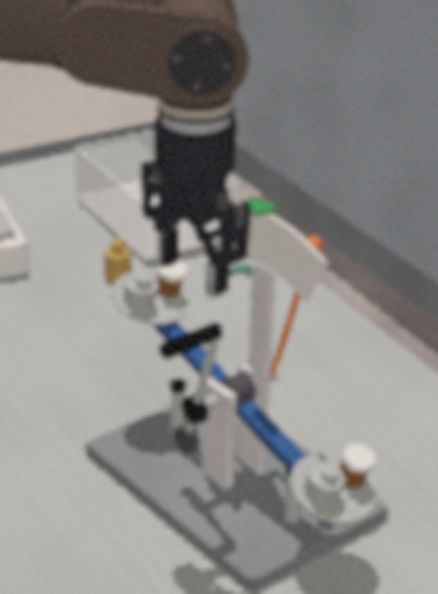

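View pics/sc5.png

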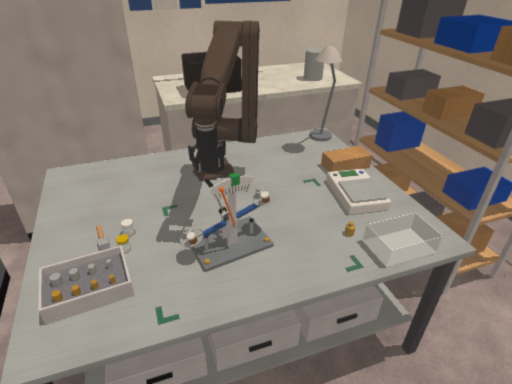

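The beam is at -0.260 rad on its first side. The handle is back at its starting pixel, (275.5, 208.5) against (275.2, 208.7), the gripper is clear and the bystanders are where they were. I'm handing the job in.

```bash
python3 -c 'from plant import *;print(sign_off(),get_state()["time"])'
```

```text
the job is handed in; nothing more can be done
the job is handed in; nothing more can be done
```

The job is done and handed in at about 24 s of the 72 s allowed; no verdict was reported.

- **Holding on the flag:** I gripped the bar handle, lifted the beam off its stop and steered the pointer onto the flag, which I measured at +0.057 rad. It stayed there from about 8.6 s to 17.8 s. Every reading in that time was within 9 mm of the flag's middle, and within 4 mm from 10 s on. The limit is 16 mm.
- **Lowering:** I brought the beam down to the right-hand stop at about 0.06 to 0.12 rad/s. The fastest estimate in the whole run was about 0.26 rad/s, during the lift; the limit is 0.5. I then led the lever back and let go.
- **Last checks:** The beam rests at -0.260 rad, and the handle is back at its starting position in the side picture. The gripper is about 80 mm above the grasp position with contact force near zero. The jars and weights look unmoved by eye in the scene and side pictures; I did not measure them.

**What disagreed or failed:**
- The first three move commands were refused because rows need all seven keys. The arm did not move.
- The nominal model was slightly off; a weight factor of about 1.16 fitted better.
- A rough side-view check put the flag at about 0.075 rad, roughly 4 mm from the value I used.
- After the beam touched the stop, the estimator's speed reading was meaningless because it does not model the stop, so I relied on the pictures there.

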